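Check the travel of a banding wheel's brake lever

ROBOT

A 6-joint arm with a two-finger parallel gripper is mounted at the origin on the work surface; the furniture and walls round the work are solid. World frame = base frame: x ahead of the robot, y to its left, z up, the work surface at z = 0. Lengths are in mm, angles in degrees, forces in N, time in s.
With the tool pointing down it reaches from about 225 to 875 mm from the base axis. Payload 3.4 kg.
Tool frame: the origin (TCP) lies between the finger pads; the fingertips stand robot.tip_reach ahead of it and the grasp point (between the pads) lies 8 mm behind it (robot.tip_reach is the distance from the TCP to the fingertips, in mm); z points along the fingers, y is the line along which they close (so a half turn about z gives the same grasp; the last joint's range is limited). The gripper opens to 85 mm and grips with 20 to 120 N. Pads are 22 mm wide; open, the fingers measure 114 mm over their backs; the gripper's body (76 mm by 85 mm) begins 54 mm behind the grasp point. The pads swing forward as they close: fully open they stand 13 mm farther back than shut.
Start: joints at [-75.917, 15.808, 86.224, -0, 77.962, -6.933], TCP at [206.213, -536.785, 242.328] pointing down, gripper open.
Joint ranges: [-165.64, 165.64], [-43.16, 119.46], [12.63, 154.43], [-67.54, 247.53], [6.08, 155.33], [-154.97, 154.97]. Speed limits (degrees/s): [147.25, 147.25, 180, 180, 180, 180].

INTERFACE

Orientations are given as a 3x3 rotation matrix whose columns are the frame's x, y, z axes.
In Python, from bench import robot gives the robot as it stands.
- The arm moves only by the tool apply_moves, never from a script. Its argument "series" is a list of rows, each an object with "jaw": the opening, from -1 (shut) to 1 (fully open); "slide": the shift along the tool's x, y, z in mm, a list of three; "yaw": the turn about the tool's z in rad. A call has 1 to 12 rows; each row shifts and turns the commanded pose from where the row before left it, along the tool's axes as they then stand; what a row does not reach is not made up. A row lasts 1/10 s, in which the tool goes at most 50 mm and 8.59 degrees, less where a joint would pass 70% of its speed; a pose out of reach is approached as far as the arm can. A call with a gripper value outside its range is refused whole. The fingers move at their own pace and stop on an object; "force" is the grip in N (left out, the last holds). Time passes only in rows, so rows that do not move let the fingers close. It gives the time, the measured TCP pose, the force, the opening and the grip force at its end, in the units of the state.
- robot.get_obs(): the state, without advancing time (a new reading comes with each control period).
- robot.camera(name): name is "scene" or "top" or "wrist"; returns the picture (420x560x3 uint8, blue, green, red); there is no depth.
- robot.camera_params(name): a dict with "mtx" (3x3 intrinsics, pixels), "xyz" and "rotation" of the camera in the world. Camera axes: x right, y down, z forward; pixel columns grow to the right and rows downward; lengths in mm; the calibration is good to about 2 mm. A picture is of the moment at which its call begins: read the wrist's pose just before it. camera_params takes no time and is no camera call; for the wrist camera it gives the pose at the moment of the call.
- robot.hand_in(): hands the job in; it is judged then, once.
The state is a dict: "clock": time; "joints": joint angles; "joint_velocities": joint speeds; "joint_torque": joint torques, N m; "tool_pos": TCP position; "tcp_rot": TCP orientation; "ft_force": force on the tool from outside, world axes, zero at the start; "ft_torque": the same for the moment, N m; "gripper_width": finger opening in mm; "grasp_force": force on a finger pad.
Only numpy, scipy, OpenCV 4.12 (cv2) and the standard library are available. Lean on these libraries where they do the work, as an engineer would, in place of code of your own. Each camera call takes 0.05 s, during which the arm holds its last target. There are 200 camera calls.

TASK

Check the brake of the banding wheel: with the outside of the fingers, press the red hand lever in from its outer side, without forcing it, until it comes to its stop short of the grip bar, and hold it there for a good second. Then ease it back out under control, not letting it snap, and move clear with the lever fully out again. Do not pinch or hook the lever or touch the grip bar, and leave the blue lever, the wheel and the loose things as they are.

Things in the scene. Friction and masses are not known exactly. Their poses are not given: they have to be found in the camera images.
- brake_unit: Red (brake) hand-lever unit, bolted down. Origin: foot of its upright post (24 mm diameter) at table height; z up. In its own frame a level grip bar (26 mm thick black rubber, up to 32 mm at its end cap) starts at the post and runs 163 mm along -y, axis 120 mm above the table; the red lever stands in front of the bar on its -x side. The two units stand side by side and may have changed places.
- brake_press (a point): Where to press the red lever: on its outer face (away from the bar), mid-height, 105 mm from the pivot, 120 mm above the table; moves with the lever. Own x points level into the blade (the pressing direction), y level towards the pivot, z up. Blade 10 mm thick, 18 mm high, ending 22 mm past here in a 20 mm ball. Upright pivot axis at +5 mm x, +105 mm y from here. Front free for 60 mm.
- brake_lever (a joint): Angle of the red lever, rad: 0 fully out (sprung rest), growing as it is pressed towards the bar; its stop is at 0.28, with about 14 mm of gap left to the bar. At brake_press it takes about 1.5 N to start, rising to about 6 N at the stop (29 mm of travel). If let go it snaps out. A 3.5 mm black rubber strip lines its inner face.
- lock_unit: Blue (height lock) hand-lever unit, bolted down. Origin: foot of its upright post (24 mm diameter) at table height; z up. In its own frame a level grip bar (26 mm thick black rubber, up to 32 mm at its end cap) starts at the post and runs 163 mm along -y, axis 120 mm above the table; the blue lever stands in front of the bar on its -x side. Same build and size; not to be worked.
- lock_lever (a joint): Angle of the blue lever, rad: 0 fully out, its rest; must stay there.
- wheel: Banding wheel at the back: dark foot, aluminium head 170 mm across whose top is 82 mm above the table. Origin: under its centre at table height.
- wheel_rim (a point): Point on the top edge of the wheel's head, 80 mm from its axis; the head turns easily and must stay as it is.
- clay_turtle: Grey-brown clay turtle, 72 x 112 x 30 mm, standing on the wheel's head. Origin: centre of its underside.
- slip_bottle: White squeeze bottle with a red tip, 60 mm diameter, 181 mm tall, standing to the right of the units. Origin: centre of its underside, z up.
- wood_rib: Flat oval wooden rib, 56 x 103 x 16 mm, lying on the table in front of the blue unit. Origin: centre of its underside.

How it is judged (in metres and radians):
On the way:
1. the red lever is pressed in to its stop by the fingers and held there for a second (value of joint brake_lever above 0.255 rad and contact force between the fingers and brake_lever above 1 N), for 0.8 s.
At the end, for the whole second after the job is handed in: After having been held at its stop (over 0.255 of 0.28 rad, for 0.8 s), the red lever is fully out again (under 0.03 rad); the blue lever is out (under 0.05 rad); bottle, turtle, rib and wheel rim are within 30 mm of where they were and the bottle is upright (value of joint brake_lever below 0.03 rad and distance of each of slip_bottle, clay_turtle, wood_rib, wheel_rim from where it was at the start of the episode below 0.03 m and angle between slip_bottle's own z axis and vertical below 0.2 rad and value of joint lock_lever below 0.05 rad); the robot touches nothing.
It fails at once if the red lever is pushed harder than 40 N (contact force between any of the fingers, the arm and brake_lever above 40 N).
It fails at once if the red lever snaps back (faster than 3 rad/s) (velocity of joint brake_lever below -3 rad/s).
It fails at once if the inner face of the red lever is touched (pinched or hooked; over 1.5 N), or its grip bar (over 2 N) (contact force between any of the fingers, the arm and brake_lever_c3 above 1.5 N or contact force between any of the fingers, the arm and brake_unit_c0 above 2 N or contact force between any of the fingers, the arm and brake_unit_c1 above 2 N or contact force between any of the fingers, the arm and brake_unit_c2 above 2 N or contact force between any of the fingers, the arm and brake_unit_c3 above 2 N).
It fails at once if the blue lever is pressed (over 0.05 rad) (value of joint lock_lever above 0.05 rad).
It fails at once if the bottle, the clay turtle, the wooden rib or the wheel's rim is moved over 30 mm (distance of any of slip_bottle, clay_turtle, wood_rib, wheel_rim from where it was at the start of the episode above 0.03 m).
It also fails if it takes over 42 s, if anything falls off the work surface, if the arm or the gripper's body presses on something with over 40 N, if the wrist force passes 120 N, or if a joint passes its speed limit or range.

## Working session

There is one attempt and no reset: what is moved stays moved. The work goes in short steps, Python scripts to look and compute and a tool call to move; the robot and the scene stay as the last step left them, time stands still between calls to the robot, and variables do not carry over. Pictures are saved under pics/ and viewed, at most 10 in all, crops included, and the job is handed in when it is done.

Besides the shell and the picture viewer there is one more tool, called as a command line: name --argument value ..., lists and objects as JSON in quotes. apply_moves: Moves the arm, as the interface text tells. Its arguments: {"type":"object","properties":{"series":{"type":"array"},"force":{"type":"number"}},"required":["series"]}

```bash
mkdir -p pics; python3 - <<'E'
from bench import robot
import cv2
o=robot.get_obs();print(o['clock'],o['tool_pos'],o['tcp_rot'],o['gripper_width'],robot.tip_reach)
for n in('scene','top'):
    cv2.imwrite(f'pics/{n}0.png',robot.camera(n));p=robot.camera_params(n);print(n,p)
E
```

```text
0.0 [ 206.08854424 -536.23058566  241.41740115] [[ 9.33484465e-01  3.58617573e-01 -4.35220952e-04]
 [ 3.58617748e-01 -9.33482696e-01  1.83498931e-03]
 [ 2.51788184e-04 -1.86901197e-03 -9.99998222e-01]] 85.42473338661596 11.0
scene {'mtx': array([[533.32838405,   0.        , 285.44668702],
       [  0.        , 533.32838405, 215.46114656],
       [  0.        ,   0.        ,   1.        ]]), 'xyz': array([-389.81229853,  653.85641575, 1006.29337112]), 'rotation': array([[-0.57948549, -0.49193589,  0.64976584],
       [-0.81494016,  0.35790069, -0.45582852],
       [-0.00831323, -0.79366629, -0.60829657]])}
top {'mtx': array([[421.0866297 ,   0.        , 282.11308177],
       [  0.        , 421.0866297 , 207.52146128],
       [  0.        ,   0.        ,   1.        ]]), 'xyz': array([ 471.42740697,   -6.31868893, 1266.68890015]), 'rotation': array([[-0.01947106, -0.99542805,  0.09350873],
       [-0.99978146,  0.01867329, -0.009399  ],
       [ 0.00760992, -0.0936713 , -0.99557409]])}
```

View pics/scene0.png

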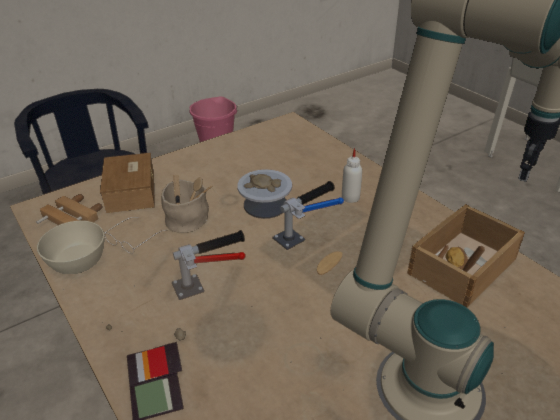

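View pics/top0.png

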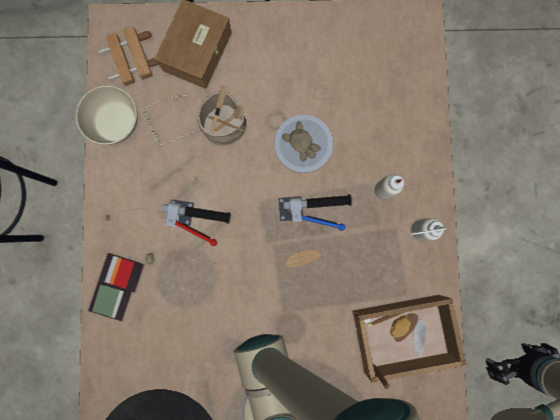

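The red unit is at the left (top view: pivot about (178,222), ball (213,242)). The blue unit is at the right (ball (341,227)), and the area in front of red is free. Next I measure the red lever.

```bash
cat > h.py <<'E'
import numpy as np, cv2
def ray(p,u,v):
    d=p['rotation']@np.linalg.solve(p['mtx'],[u,v,1.]);return p['xyz'],d/np.linalg.norm(d)
def plane(p,u,v,z):
    o,d=ray(p,u,v);return o+d*(z-o[2])/d[2]
def red(im,box):
    h=cv2.cvtColor(im,cv2.COLOR_BGR2HSV);m=((h[...,0]<8)|(h[...,0]>172))&(h[...,1]>170)&(h[...,2]>70)
    k=np.zeros(m.shape,bool);x0,y0,x1,y1=box;k[y0:y1,x0:x1]=1
    return m&k
E
python3 - <<'E'
from bench import robot
from h import *
B={'top':(165,215,225,255),'scene':(180,240,250,275)}
for n in B:
    p=robot.camera_params(n);im=cv2.imread(f'pics/{n}0.png');m=red(im,B[n]);v,u=np.nonzero(m)
    P=np.array([plane(p,a,b,120) for a,b in zip(u,v)])[:,:2]
    c=P.mean(0);w=np.linalg.svd(P-c)[2][0] if len(P)<3000 else 0
    w=w if w[1]<0 else -w
    t=(P-c)@w;perp=(P-c)@np.array([-w[1],w[0]])
    print(n,len(u),'c',c.round(1),'dir',w.round(3),np.degrees(np.arctan2(w[1],w[0])).round(1),'t',t.min().round(1),t.max().round(1))
    for a in np.arange(t.min(),t.max(),12):
        s=(t>=a)&(t<a+12);print('  ',round(a+6),(c+w*(a+6)).round(),perp[s].min().round(1),perp[s].max().round(1))
# grip bar dark, top
p=robot.camera_params('top');im=cv2.imread('pics/top0.png');k=np.zeros(im.shape[:2],bool);k[195:230,187:235]=1
v,u=np.nonzero((im.max(2)<50)&k);P=np.array([plane(p,a,b,120) for a,b in zip(u,v)])[:,:2]
c=P.mean(0);w=np.linalg.svd(P-c)[2][0];print('bar',c,w,np.degrees(np.arctan2(w[1],w[0])),((P-c)@w).min(),((P-c)@w).max())
cv2.imwrite('pics/crop.png',np.hstack([cv2.resize(cv2.imread('pics/top0.png')[190:260,150:240],None,fx=4.3,fy=4.3),cv2.resize(cv2.imread('pics/scene0.png')[225:305,165:255],None,fx=4.3,fy=3.7625)[:301,:387]]))
E
```

```text
top 157 c [512.3 214.9] dir [-0.483 -0.876] -118.9 t -66.1 57.3
   -60 [541. 268.] -3.9 3.6
   -48 [536. 257.] -3.6 3.9
   -36 [530. 247.] -3.3 4.2
   -24 [524. 236.] -4.2 3.2
   -12 [518. 225.] -3.9 3.5
   0 [512. 215.] -3.6 3.8
   12 [507. 204.] -4.3 4.1
   24 [501. 194.] -4.1 4.4
   36 [495. 183.] -3.8 3.5
   48 [489. 173.] -7.1 7.4
   60 [483. 162.] -5.7 3.9
scene 285 c [513.7 218.1] dir [-0.477 -0.879] -118.5 t -63.0 58.4
   -57 [541. 268.] -8.1 7.7
   -45 [535. 258.] -9.1 9.8
   -33 [529. 247.] -10.4 8.5
   -21 [524. 237.] -9.3 10.6
   -9 [518. 226.] -10.9 9.0
   3 [512. 216.] -8.8 10.8
   15 [507. 205.] -10.4 9.5
   27 [501. 194.] -11.0 11.1
   39 [495. 184.] -9.6 10.4
   51 [489. 173.] -11.2 12.2
   63 [484. 163.] -7.8 3.4
bar [564.1138801  186.66319666] [-0.15535325 -0.98785898] -98.93728389887028 -58.5019452403214 59.05836729987832
```

View pics/crop.png

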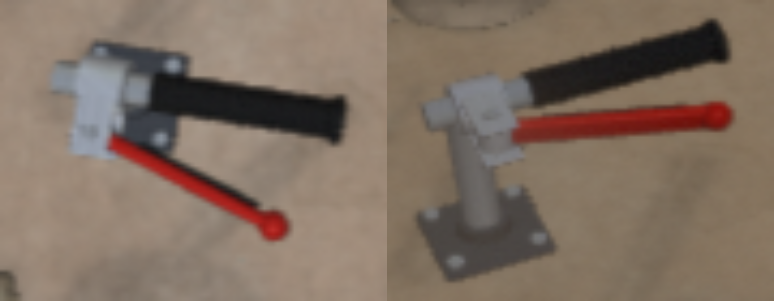

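The two views agree at z = 120: lever direction about -118.8°, press point about (500,193), pressing direction (0.877,-0.482), pivot about (551,285). The grip bar runs at -99°. I'll close the fingers and cross high to a standoff in front of the lever.

apply_moves --series '[{"jaw": -1, "slide": [12, -15, 0], "yaw": 0}, {"jaw": -1, "slide": [25, -30, 0], "yaw": 0}, {"jaw": -1, "slide": [25, -30, 0], "yaw": 0}, {"jaw": -1, "slide": [25, -30, 0], "yaw": 0}, {"jaw": -1, "slide": [25, -30, 0], "yaw": 0}, {"jaw": -1, "slide": [25, -30, 0], "yaw": 0}, {"jaw": -1, "slide": [25, -30, 0], "yaw": 0}, {"jaw": -1, "slide": [25, -30, 0], "yaw": 0}, {"jaw": -1, "slide": [25, -30, 0], "yaw": 0}, {"jaw": -1, "slide": [25, -30, 0], "yaw": 0}, {"jaw": -1, "slide": [25, -30, 0], "yaw": 0}, {"jaw": -1, "slide": [12, -15, 0], "yaw": 0}]' --force 40

```text
clock: 1.3
tool_pos: [343.5, -127.6, 242.1]
tcp_rot: [[0.933, 0.361, -0.0], [0.361, -0.933, 0.001], [0.0, -0.001, -1.0]]
ft_force: [0.7, 0.1, -0.2]
gripper_width: 0.2
grasp_force: 0.0
```

apply_moves --series '[{"jaw": -1, "slide": [12, -15, 0], "yaw": 0}, {"jaw": -1, "slide": [25, -30, 0], "yaw": 0}, {"jaw": -1, "slide": [25, -30, 0], "yaw": 0}, {"jaw": -1, "slide": [25, -30, 0], "yaw": 0}, {"jaw": -1, "slide": [25, -30, 0], "yaw": 0}, {"jaw": -1, "slide": [25, -30, 0], "yaw": 0}, {"jaw": -1, "slide": [25, -30, 0], "yaw": 0}, {"jaw": -1, "slide": [25, -30, 0], "yaw": 0}, {"jaw": -1, "slide": [14, -17, 0], "yaw": 0}]'

```text
clock: 2.2
tool_pos: [444.9, 170.2, 241.9]
tcp_rot: [[0.933, 0.361, -0.0], [0.361, -0.933, 0.001], [0.0, -0.001, -1.0]]
ft_force: [0.7, -0.1, 0.3]
gripper_width: -0.4
grasp_force: 0.0
```

apply_moves --series '[{"jaw": -1, "slide": [0, 0, 0], "yaw": -0.1}, {"jaw": -1, "slide": [0, 0, 0], "yaw": -0.12}, {"jaw": -1, "slide": [0, 0, 0], "yaw": -0.12}, {"jaw": -1, "slide": [0, 0, 0], "yaw": -0.12}, {"jaw": -1, "slide": [0, 0, 0], "yaw": -0.12}, {"jaw": -1, "slide": [0, 0, 0], "yaw": -0.12}, {"jaw": -1, "slide": [0, 0, 0], "yaw": 0}, {"jaw": -1, "slide": [0, 0, 0], "yaw": 0}]'

```text
clock: 3.0
tool_pos: [444.3, 167.5, 242.0]
tcp_rot: [[0.485, 0.874, -0.001], [0.874, -0.485, -0.0], [-0.0, -0.0, -1.0]]
ft_force: [-0.1, -0.2, -0.3]
gripper_width: 0.1
grasp_force: 0.0
```

```bash
python3 - <<'E'
from bench import robot
from h import *
o=robot.get_obs();print(o['clock'],o['tool_pos'],o['tcp_rot'].round(3),o['gripper_width'],o['ft_force'],o['joints'])
R=np.array(o['tcp_rot']);print((R.T@(np.array([457,217,241.])-o['tool_pos'])).round(1))
cv2.imwrite('pics/w1.png',np.hstack([cv2.resize(robot.camera('wrist'),(400,300)),cv2.resize(robot.camera('scene'),(400,300))]))
E
```

```text
3.0 [444.28306506 167.48569969 242.03398293] [[ 0.485  0.874 -0.001]
 [ 0.874 -0.485 -0.   ]
 [-0.    -0.    -1.   ]] 0.08560174351011689 [-0.1006128  -0.24776352 -0.32720883] [ 1.22542951e+01  7.13917973e+00  9.76783430e+01 -5.01588907e-03
  7.52148287e+01  4.12735451e+01]
[ 49.5 -12.9   1. ]
```

View pics/w1.png

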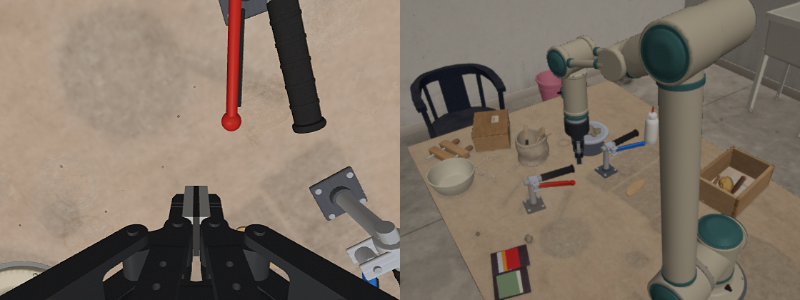

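The wrist view shows the red lever upright in the picture, parallel to the tool's x, with the ball at about (231,122) of the 400x300 half. The gripper knuckles stand much wider than the fingertips. I'll check the lever with this calibrated view.

```bash
python3 - <<'E'
from bench import robot
from h import *
p=robot.camera_params('wrist');o=robot.get_obs();R=np.array(o['tcp_rot']);T=np.array(o['tool_pos']);im=robot.camera('wrist')
m=red(im,(280,0,360,200));v,u=np.nonzero(m)
P=(np.array([plane(p,a,b,120) for a,b in zip(u,v)])-T)@R
print(p['xyz'],'x range',P[:,0].min(),P[:,0].max())
for a in np.arange(P[:,0].min(),P[:,0].max(),10):
    s=(P[:,0]>=a)&(P[:,0]<a+10);print(round(a+5),P[s,1].min().round(1),P[s,1].max().round(1))
for a,b in [(185,186),(210,186),(168,205),(148,228)]:   # tip outlines
    q=(plane(p,a*1.4,b*1.4,T[2]-11)-T)@R;print('finger',a,b,q.round(1))
E
```

```text
[481.61090219 235.11360198 373.00179514] x range 17.212257735976635 133.53749466976694
22 25.1 43.7
32 25.1 43.5
42 29.4 40.0
52 29.0 39.7
62 28.8 39.9
72 29.0 39.7
82 28.7 39.7
92 28.5 39.6
102 28.6 39.3
112 28.3 39.4
122 28.5 39.2
132 28.3 39.1
finger 185 186 [ 9.4 -6.8 11. ]
finger 210 186 [ 9.4  8.3 11. ]
finger 168 205 [ -3.4 -17.5  11. ]
finger 148 228 [-19.9 -30.8  11. ]
```

The wrist view confirms it: the ball centre is at tool x 27, so the press point is at x 49.5, with the outer face at tool y 29. I'll move to the standoff and go down, fingertips to z of about 106.

apply_moves --series '[{"jaw": -1, "slide": [15, -4, 0], "yaw": 0}, {"jaw": -1, "slide": [20, -5, 0], "yaw": 0}, {"jaw": -1, "slide": [14.5, -4, 0], "yaw": 0}, {"jaw": -1, "slide": [0, 0, 15], "yaw": 0}, {"jaw": -1, "slide": [0, 0, 25], "yaw": 0}, {"jaw": -1, "slide": [0, 0, 25], "yaw": 0}, {"jaw": -1, "slide": [0, 0, 25], "yaw": 0}, {"jaw": -1, "slide": [0, 0, 20], "yaw": 0}, {"jaw": -1, "slide": [0, 0, 15], "yaw": 0}, {"jaw": -1, "slide": [0, 0, 0], "yaw": 0}, {"jaw": -1, "slide": [0, 0, 0], "yaw": 0}]'

```text
clock: 4.25
tool_pos: [457.3, 217.8, 117.4]
tcp_rot: [[0.483, 0.876, -0.0], [0.876, -0.483, 0.0], [-0.0, -0.0, -1.0]]
ft_force: [0.7, -0.2, -0.4]
gripper_width: 0.1
grasp_force: 0.0
```

```bash
python3 - <<'E'
from bench import robot
from h import *
p=robot.camera_params('wrist');o=robot.get_obs();R=np.array(o['tcp_rot']);T=np.array(o['tool_pos']);im=robot.camera('wrist')
print(o['clock'],T,o['ft_force'])
v,u=np.nonzero(red(im,(280,0,480,300)))
P=(np.array([plane(p,a,b,129) for a,b in zip(u,v)])-T)@R
for a in np.arange(-25,60,10):
    s=(P[:,0]>=a)&(P[:,0]<a+10)
    if s.any():print(round(a+5),P[s,1].min().round(1),P[s,1].max().round(1))
cv2.imwrite('pics/w2.png',np.hstack([cv2.resize(im,(400,300)),cv2.resize(robot.camera('scene')[180:330,150:350],(400,300))]))
E
```

```text
4.25 [457.29191175 217.82044409 117.36495439] [ 0.66833572 -0.15621035 -0.39429955]
0 37.9 50.3
10 37.8 50.4
20 37.7 50.3
30 37.6 50.3
40 37.5 50.1
50 37.5 50.1
60 37.4 49.9
```

View pics/w2.png

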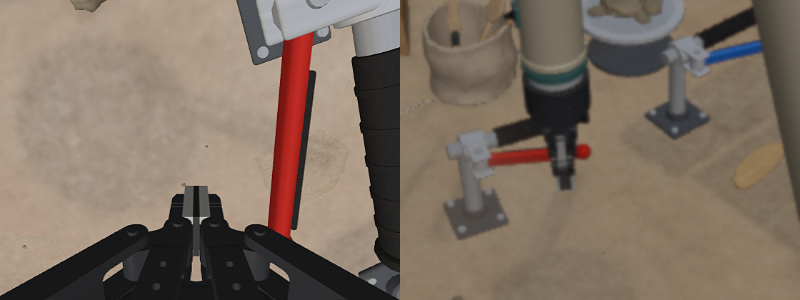

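The fingers stand at lever height with the lever parallel, its outer face about 40 mm away in tool y, so contact is expected after about 25 mm. Approaching.

apply_moves --series '[{"jaw": -1, "slide": [0, 5, 0], "yaw": 0}, {"jaw": -1, "slide": [0, 7, 0], "yaw": 0}, {"jaw": -1, "slide": [0, 5, 0], "yaw": 0}, {"jaw": -1, "slide": [0, 2, 0], "yaw": 0}, {"jaw": -1, "slide": [0, 2, 0], "yaw": 0}, {"jaw": -1, "slide": [0, 2, 0], "yaw": 0}, {"jaw": -1, "slide": [0, 2, 0], "yaw": 0}, {"jaw": -1, "slide": [0, 1, 0], "yaw": 0}, {"jaw": -1, "slide": [0, 0, 0], "yaw": 0}, {"jaw": -1, "slide": [0, 0, 0], "yaw": 0}]'

```text
clock: 5.35
tool_pos: [479.7, 204.6, 117.2]
tcp_rot: [[0.483, 0.876, -0.0], [0.876, -0.483, -0.0], [-0.0, -0.0, -1.0]]
ft_force: [0.1, -0.8, 0.2]
gripper_width: 0.4
grasp_force: 0.0
```

apply_moves --series '[{"jaw": -1, "slide": [0, 1, 0], "yaw": 0}, {"jaw": -1, "slide": [0, 1, 0], "yaw": 0}, {"jaw": -1, "slide": [0, 1, 0], "yaw": 0}, {"jaw": -1, "slide": [0, 1, 0], "yaw": 0}, {"jaw": -1, "slide": [0, 0, 0], "yaw": 0}, {"jaw": -1, "slide": [0, 0, 0], "yaw": 0}]'

```text
clock: 5.95
tool_pos: [483.0, 202.7, 117.2]
tcp_rot: [[0.483, 0.876, -0.001], [0.876, -0.483, 0.0], [-0.0, -0.001, -1.0]]
ft_force: [-1.6, 0.4, 0.4]
gripper_width: 0.0
grasp_force: 0.9
```

apply_moves --series '[{"jaw": -1, "slide": [0, 1, 0], "yaw": 0}, {"jaw": -1, "slide": [0, 1, 0], "yaw": 0}, {"jaw": -1, "slide": [0, 1, 0], "yaw": 0}, {"jaw": -1, "slide": [0, 0, 0], "yaw": 0}, {"jaw": -1, "slide": [0, 0, 0], "yaw": 0}]'

```text
clock: 6.45
tool_pos: [485.8, 201.2, 117.2]
tcp_rot: [[0.483, 0.876, -0.0], [0.876, -0.483, -0.0], [-0.0, -0.0, -1.0]]
ft_force: [-1.7, 0.3, 0.3]
gripper_width: 0.1
grasp_force: 1.1
```

```bash
python3 - <<'E'
from bench import robot
from h import *
o=robot.get_obs();R=np.array(o['tcp_rot']);print(o['clock'],R.T@o['ft_force'])
p=robot.camera_params('wrist');T=np.array(o['tool_pos']);im=robot.camera('wrist')
v,u=np.nonzero(red(im,(200,0,480,230)))
P=(np.array([plane(p,a,b,129) for a,b in zip(u,v)])-T)@R
for a in np.arange(15,100,15):
    s=(P[:,0]>=a)&(P[:,0]<a+10)
    if s.any():print(round(a+5),P[s,1].min().round(1),P[s,1].max().round(1))
cv2.imwrite('pics/w3.png',im)
E
```

```text
6.45 [-0.51641981 -1.62092567 -0.32229439]
35 10.8 21.1
50 10.0 20.5
65 9.3 19.8
80 8.7 19.0
95 8.3 18.3
```

View pics/w3.png

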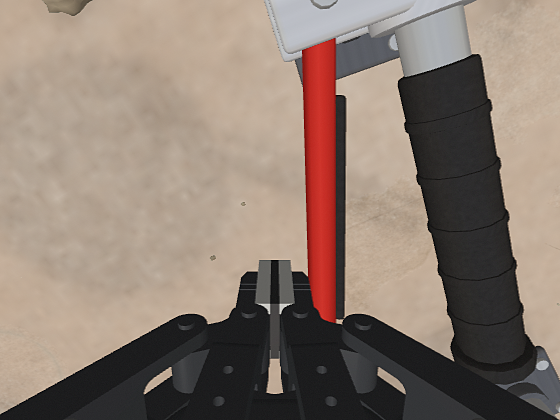

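Contact at about 1.6 N, with the lever just starting (about 0.035 rad). I'll press in along the arc about the pivot, turning with the lever.

apply_moves --series '[{"jaw": -1, "slide": [0, 1, 0], "yaw": -0.03}, {"jaw": -1, "slide": [-0.4, 2, 0], "yaw": -0.02}, {"jaw": -1, "slide": [-0.4, 2, 0], "yaw": -0.02}, {"jaw": -1, "slide": [-0.4, 2, 0], "yaw": -0.02}, {"jaw": -1, "slide": [-0.4, 2, 0], "yaw": -0.02}, {"jaw": -1, "slide": [-0.4, 2, 0], "yaw": -0.02}, {"jaw": -1, "slide": [-0.4, 2, 0], "yaw": -0.02}, {"jaw": -1, "slide": [-0.4, 2, 0], "yaw": -0.02}, {"jaw": -1, "slide": [-0.4, 2, 0], "yaw": -0.02}, {"jaw": -1, "slide": [-0.4, 2, 0], "yaw": -0.02}, {"jaw": -1, "slide": [0, 0, 0], "yaw": 0}, {"jaw": -1, "slide": [0, 0, 0], "yaw": 0}]'

```text
clock: 7.7
tool_pos: [501.9, 190.9, 117.2]
tcp_rot: [[0.289, 0.957, -0.0], [0.957, -0.289, 0.001], [0.001, -0.001, -1.0]]
ft_force: [-4.0, 2.9, 1.9]
gripper_width: 0.1
grasp_force: 2.5
```

apply_moves --series '[{"jaw": -1, "slide": [-0.2, 1, 0], "yaw": -0.01}, {"jaw": -1, "slide": [-0.2, 1, 0], "yaw": -0.01}, {"jaw": -1, "slide": [-0.2, 1, 0], "yaw": -0.01}, {"jaw": -1, "slide": [0, 0, 0], "yaw": 0}, {"jaw": -1, "slide": [0, 0, 0], "yaw": 0}]'

```text
clock: 8.2
tool_pos: [504.4, 189.7, 117.2]
tcp_rot: [[0.26, 0.965, -0.001], [0.965, -0.26, 0.001], [0.001, -0.001, -1.0]]
ft_force: [-4.6, 4.4, 1.9]
gripper_width: 0.2
grasp_force: 2.7
```

```bash
cat > chk.py <<'E'
from bench import robot
from h import *
import sys
o=robot.get_obs();R=np.array(o['tcp_rot']);print(o['clock'],'F tool',(R.T@o['ft_force']).round(2),o['tool_pos'].round(1))
p=robot.camera_params('wrist');im=robot.camera('wrist')
v,u=np.nonzero(red(im,(200,50,480,230)))
P=np.array([plane(p,a,b,129) for a,b in zip(u,v)])[:,:2];c=P.mean(0);w=np.linalg.svd(P-c)[2][0]
print('lever deg',np.degrees(np.arctan2(w[1],w[0]))%180-180,'tool x deg',np.degrees(np.arctan2(R[1,0],R[0,0]))-180,len(P))
cv2.imwrite(sys.argv[1],im)
E
python3 chk.py pics/w4.png
```

```text
8.2 F tool [ 3.04 -5.63 -1.94] [504.4 189.7 117.2]
lever deg -104.2227319282994 tool x deg -105.09584041695743 5705
```

The lever is at about 0.255 rad with 5.6 N. A little more travel brings it to the stop.

apply_moves --series '[{"jaw": -1, "slide": [0, 1, 0], "yaw": -0.01}, {"jaw": -1, "slide": [0, 1, 0], "yaw": -0.01}, {"jaw": -1, "slide": [0, 0, 0], "yaw": 0}, {"jaw": -1, "slide": [0, 0, 0], "yaw": 0}]'

```text
clock: 8.65
tool_pos: [506.1, 188.9, 117.2]
tcp_rot: [[0.241, 0.971, -0.001], [0.971, -0.241, 0.001], [0.0, -0.001, -1.0]]
ft_force: [-4.5, 3.8, 2.3]
gripper_width: 0.2
grasp_force: 2.8
```

apply_moves --series '[{"jaw": -1, "slide": [0, 0.7, 0], "yaw": -0.01}, {"jaw": -1, "slide": [0, 0, 0], "yaw": 0}, {"jaw": -1, "slide": [0, 0, 0], "yaw": 0}]'

```text
clock: 8.95
tool_pos: [506.6, 188.6, 117.2]
tcp_rot: [[0.231, 0.973, -0.002], [0.973, -0.231, 0.0], [-0.0, -0.002, -1.0]]
ft_force: [-5.2, 2.9, 2.2]
gripper_width: -0.2
grasp_force: 2.8
```

```bash
python3 chk.py pics/w5.png
```

```text
8.95 F tool [ 1.67 -5.72 -2.23] [506.6 188.6 117.2]
lever deg -102.9346126816789 tool x deg -103.36767966754503 5720
```

apply_moves --series '[{"jaw": -1, "slide": [0, 0.7, 0], "yaw": 0}, {"jaw": -1, "slide": [0, 0.5, 0], "yaw": 0}, {"jaw": -1, "slide": [0, 0, 0], "yaw": 0}, {"jaw": -1, "slide": [0, 0, 0], "yaw": 0}]'

```text
clock: 9.4
tool_pos: [507.7, 188.4, 117.2]
tcp_rot: [[0.231, 0.973, -0.002], [0.973, -0.231, 0.0], [-0.0, -0.002, -1.0]]
ft_force: [-4.5, 3.8, 3.6]
gripper_width: -0.1
grasp_force: 3.0
```

```bash
python3 chk.py pics/w6.png
```

```text
9.4 F tool [ 2.62 -5.23 -3.63] [507.7 188.4 117.2]
lever deg -102.24014670442561 tool x deg -103.36620307192162 5687
```

View pics/w6.png

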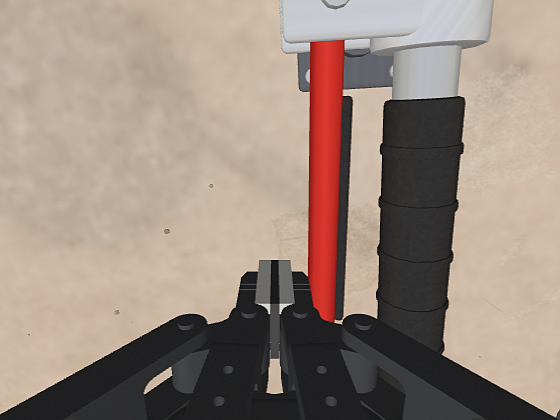

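The force hasn't risen and the lever still moves (-102.2°), so the stop isn't reached. Continuing in small steps.

apply_moves --series '[{"jaw": -1, "slide": [0, 0.7, 0], "yaw": -0.01}, {"jaw": -1, "slide": [0, 0.5, 0], "yaw": -0.01}, {"jaw": -1, "slide": [0, 0, 0], "yaw": 0}, {"jaw": -1, "slide": [0, 0, 0], "yaw": 0}]'

```text
clock: 9.85
tool_pos: [507.9, 188.0, 117.2]
tcp_rot: [[0.212, 0.977, -0.004], [0.977, -0.212, 0.0], [-0.001, -0.004, -1.0]]
ft_force: [-6.9, 3.5, 4.3]
gripper_width: -0.1
grasp_force: 3.9
```

apply_moves --series '[{"jaw": -1, "slide": [0, 0.7, 0], "yaw": 0}, {"jaw": -1, "slide": [0, 0, 0], "yaw": 0}, {"jaw": -1, "slide": [0, 0, 0], "yaw": 0}]'

```text
clock: 10.15
tool_pos: [508.0, 188.0, 117.2]
tcp_rot: [[0.212, 0.977, -0.005], [0.977, -0.212, 0.0], [-0.001, -0.005, -1.0]]
ft_force: [-8.2, 4.2, 5.3]
gripper_width: 0.5
grasp_force: 4.5
```

```bash
python3 chk.py pics/w7.png
```

```text
10.15 F tool [ 2.32 -8.96 -5.28] [508.  188.  117.2]
lever deg -102.12097619332732 tool x deg -102.2291076889842 5741
```

Now the tool no longer advances and the force rises to about 9 N, with the lever stopped at -102.1°: this is the stop. Holding for 1.3 s.

apply_moves --series '[{"jaw": -1, "slide": [0, 0, 0], "yaw": 0}, {"jaw": -1, "slide": [0, 0, 0], "yaw": 0}, {"jaw": -1, "slide": [0, 0, 0], "yaw": 0}, {"jaw": -1, "slide": [0, 0, 0], "yaw": 0}, {"jaw": -1, "slide": [0, 0, 0], "yaw": 0}, {"jaw": -1, "slide": [0, 0, 0], "yaw": 0}, {"jaw": -1, "slide": [0, 0, 0], "yaw": 0}, {"jaw": -1, "slide": [0, 0, 0], "yaw": 0}, {"jaw": -1, "slide": [0, 0, 0], "yaw": 0}, {"jaw": -1, "slide": [0, 0, 0], "yaw": 0}, {"jaw": -1, "slide": [0, 0, 0], "yaw": 0}, {"jaw": -1, "slide": [0, 0, 0], "yaw": 0}]'

```text
clock: 11.4
tool_pos: [508.0, 188.0, 117.2]
tcp_rot: [[0.212, 0.977, -0.005], [0.977, -0.212, 0.0], [-0.001, -0.005, -1.0]]
ft_force: [-8.5, 3.9, 4.8]
gripper_width: 0.2
grasp_force: 4.5
```

apply_moves --series '[{"jaw": -1, "slide": [0, -1, 0], "yaw": 0}, {"jaw": -1, "slide": [0, -1, 0], "yaw": 0.01}, {"jaw": -1, "slide": [0.2, -1, 0], "yaw": 0.01}, {"jaw": -1, "slide": [0.4, -2, 0], "yaw": 0.02}, {"jaw": -1, "slide": [0.4, -2, 0], "yaw": 0.02}, {"jaw": -1, "slide": [0.4, -2, 0], "yaw": 0.02}, {"jaw": -1, "slide": [0.4, -2, 0], "yaw": 0.02}, {"jaw": -1, "slide": [0.4, -2, 0], "yaw": 0.02}, {"jaw": -1, "slide": [0.4, -2, 0], "yaw": 0.02}, {"jaw": -1, "slide": [0.4, -2, 0], "yaw": 0.02}, {"jaw": -1, "slide": [0.4, -2, 0], "yaw": 0.02}, {"jaw": -1, "slide": [0.4, -2, 0], "yaw": 0.02}]'

```text
clock: 12.6
tool_pos: [491.4, 197.2, 117.2]
tcp_rot: [[0.404, 0.915, -0.0], [0.915, -0.404, -0.001], [-0.001, 0.0, -1.0]]
ft_force: [-4.5, -1.1, 1.5]
gripper_width: -0.3
grasp_force: 1.6
```

```bash
python3 chk.py pics/w8.png
```

```text
12.6 F tool [-2.83 -3.62 -1.51] [491.4 197.2 117.2]
lever deg -112.42970331831492 tool x deg -113.80553894240285 5704
```

Still in contact (3.6 N) and following the fingers out. Easing out the rest, then 8 mm further clear.

apply_moves --series '[{"jaw": -1, "slide": [0.2, -2, 0], "yaw": 0.015}, {"jaw": -1, "slide": [0.3, -2, 0], "yaw": 0.015}, {"jaw": -1, "slide": [0.3, -2, 0], "yaw": 0.015}, {"jaw": -1, "slide": [0.3, -2, 0], "yaw": 0.015}, {"jaw": -1, "slide": [0.3, -2, 0], "yaw": 0.015}, {"jaw": -1, "slide": [0, -2, 0], "yaw": 0.01}, {"jaw": -1, "slide": [0, -2, 0], "yaw": 0}, {"jaw": -1, "slide": [0, -2, 0], "yaw": 0}, {"jaw": -1, "slide": [0, -2, 0], "yaw": 0}, {"jaw": -1, "slide": [0, -3, 0], "yaw": 0}, {"jaw": -1, "slide": [0, 0, 0], "yaw": 0}]'

```text
clock: 13.75
tool_pos: [473.1, 208.5, 117.3]
tcp_rot: [[0.478, 0.878, -0.0], [0.878, -0.478, -0.0], [-0.0, -0.0, -1.0]]
ft_force: [-0.1, 0.5, 0.3]
gripper_width: 0.1
grasp_force: 0.0
```

apply_moves --series '[{"jaw": -1, "slide": [0, -6, 0], "yaw": 0}, {"jaw": -1, "slide": [0, -8, 0], "yaw": 0}, {"jaw": -1, "slide": [0, -4, 0], "yaw": 0}, {"jaw": -1, "slide": [0, 0, -10], "yaw": 0}, {"jaw": -1, "slide": [0, 0, -25], "yaw": 0}, {"jaw": -1, "slide": [0, 0, -30], "yaw": 0}, {"jaw": -1, "slide": [0, 0, -30], "yaw": 0}, {"jaw": -1, "slide": [0, 0, -20], "yaw": 0}, {"jaw": -1, "slide": [0, 0, -8], "yaw": 0}, {"jaw": -1, "slide": [0, 0, 0], "yaw": 0}, {"jaw": -1, "slide": [0, 0, 0], "yaw": 0}, {"jaw": -1, "slide": [0, 0, 0], "yaw": 0}]'

```text
clock: 14.95
tool_pos: [456.8, 216.6, 238.9]
tcp_rot: [[0.479, 0.878, -0.003], [0.878, -0.479, -0.001], [-0.002, -0.002, -1.0]]
ft_force: [-0.3, 0.2, 0.5]
gripper_width: 0.1
grasp_force: 0.0
```

```bash
python3 chk.py pics/w9.png; python3 -c "
from bench import robot;import cv2;cv2.imwrite('pics/s9.png',robot.camera('scene'))"
```

```text
14.95 F tool [ 0.06 -0.41 -0.46] [456.8 216.6 238.9]
lever deg -118.54524889629668 tool x deg -118.59150889842107 2675
```

View pics/s9.png

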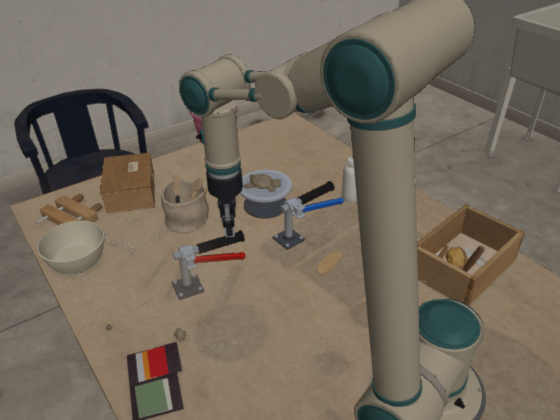

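The picture shows the lever back at its rest (ball at (241,257), as at the start), the arm raised clear, and the other things in place.

```bash
python3 -c "
from bench import robot;print(robot.hand_in())"
```

```text
the job is handed in; nothing more can be done
None
```

The red lever was pressed to its stop at about 9 N, held there for over a second, eased back fully out, and the arm moved clear; the job is handed in at about 15 s, but no verdict was returned.

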